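Chock a bracelet roll on the sloping display board

TASK

Get the bracelet roll ready on the sloping board. First slide the stop up the slope until its front edge (where the rubber faces meet the board) meets the lower edge of the blue tape line, and give its red cam lever a full quarter turn, until the lever lies along the bar, so that the stop is clamped tight there. Then lift the roll from its tray, lay it on the board just above the stop, square and centred against both rubber chocks, ease it down until the stop is carrying it, and only then let go, so that it neither drops, rolls nor bangs into the stop; leave the boxes and the jar where they are.

Things in the scene. Friction and masses are not known exactly. Their poses are not given: they have to be found in the camera images.
- board: Fixed display board: white base 235 x 270 mm, beige padded panel on it, 250 mm up the slope, tilted 12 degrees. Origin: underside centre of the base, on the table; x level, towards the high edge; y across, left when looking uphill. Panel surface: 30 mm above the table at its low edge (x -122 mm), 82 mm at its high edge (x +122). Uphill is (0.978, 0, 0.208), the normal (-0.208, 0, 0.978).
- mark (a point): Point on the panel at the lower edge of the blue tape line (6 mm wide, straight across the slope), on the centre line between the two chocks. The stop's front edge (stop_foot) must come to this point.
- stop (a joint): Travel of the sliding stop up its rail (an aluminium strip at the board's y +115 mm), m: 0 lowest, 0.105 highest, 0.090 at the tape; starts 0 to 0.05. Cam open: about 0.9 N of friction; it stays by itself, but the roll's weight would push it down. Cam locked: clamped, 10 N does not move it.
- stop_foot (a point): Foot of the stop's front, on the panel, mid-way between its chocks. Own axes: x uphill, y across (as the board's), z the panel's normal. The stop is a cross plate (x -30 to 0, y -84 to +152 mm, top 5 mm above the panel) with two grey chocks and, at y +135, the cam's carriage (46 x 34 mm, 18 mm high). The roll at rest on panel and chocks has its centre at x +14.6, z +28 mm here.
- push_left (a point): Middle of the upright back (downhill) face of the left chock, 12 mm above the panel: a flat 40 mm wide, from 1 to 22 mm above the panel; push here to slide the stop uphill. The chock is 40 mm long (y +35 to +75 from stop_foot), 22 mm high; its rubber front leans back, with its normal 35 degrees above the uphill direction. Axes as stop_foot.
- push_right (a point): The same point on the right chock, which is alike (y -75 to -35 mm from stop_foot). Between the two chocks is a 70 mm gap with only the 5 mm high plate, left for a finger that holds the roll at its middle.
- cam (a joint): Turn of the red cam lever about an axis normal to the panel, rad: 0 open (points downhill), 1.571 a full quarter turn (lies along the bar, pointing to -y, over the left chock); grows anticlockwise seen from above; ends at 1.60; starts 0 to 0.3. Stays where left. Turns with 1.5 N at the knob, 2.5 N as it bites in the second half. Until it bites, an uneven push also slides the stop.
- cam_axis (a point): Point on the cam's axis, 33.5 mm above the panel, on the stop's carriage; moves with the stop.
- cam_knob (a point): Middle of the upright round red knob at the lever's end: 15 mm thick, 34 mm high (27.5 to 61.5 mm above the panel), spinning freely on a pin normal to the panel, 65 mm from the cam's axis. The lever (11 mm wide) lies below it, its top 26.5 mm above the panel.
- roll_center (a point): Centre of the loose bracelet roll: rigid black cylinder 56 mm thick, 160 mm long, bound with gold and silver bracelets, 0.26 to 0.5 kg; its own y axis is the cylinder's axis. Starts on two foam ribs in a fixed white tray (160 x 204 mm, walls 16 mm high, long side along the roll), centre 38 mm above the table, 48 mm of free floor on each side of it. It rolls freely on the panel.
- clear_box: Bystander: clear plastic box with gold trinkets, 85 x 120 x 34 mm; origin at the centre of its underside. Leave alone.
- black_case: Bystander: black jewellery case, 90 x 120 x 30 mm; origin at the centre of its underside. Leave alone.
- bead_jar: Bystander: orange jar with a white cap, 52 mm thick, 75 mm high; origin at the centre of its underside. Leave alone.
Mind the look-alikes: they are no part of the job. What is shaped like the part that bears roll_center but orange is not meant.

How it is judged:
By the outcome, as a careful person would: the job done as asked, in the order asked, and still so for the second after the job is handed in, with the robot touching nothing.
It also fails if it takes over 66 s, if anything falls off the work surface, if the arm or the gripper's body presses on something with over 40 N, if the wrist force passes 120 N, or if a joint passes its speed limit or range.

ROBOT

A 6-joint arm with a two-finger parallel gripper is mounted at the origin on the work surface. World frame = base frame: x ahead of the robot, y to its left, z up, the work surface at z = 0. Lengths are in m, angles in rad, forces in N, time in s.
With the tool pointing down it reaches from about 0.4 to 0.925 m from the base axis. Payload 3.4 kg.
Tool frame: the origin (TCP) lies on the centre line of the jaws, within the pads' length; the fingertips stand 17 mm ahead of it and the grasp point (between the pads) lies 2 mm behind it; x points along the fingers, z is the direction in which the jaws open and shut, and the axes are right-handed (so a half turn about x gives the same grasp; the last joint's range is limited). The gripper opens to 85 mm and grips with 20 to 120 N. Pads are 22 mm wide; open, the fingers measure 114 mm over their backs; the gripper's body (76 mm by 85 mm) begins 54 mm behind the grasp point. The pads swing forward as they close: fully open they stand 13 mm farther back than shut.
Start: joints at [1.03, 0.307, 1.506, -0, 1.328, -0.073], TCP at [0.259, 0.513, 0.248] pointing down, gripper open.
Joint ranges: [-3.12, 3.12], [-1.05, 2.28], [0.14, 2.33], [-1.42, 4.57], [0.1, 2.73], [-2.68, 2.68]. Speed limits (rad/s): [2.57, 2.57, 3.14, 3.14, 3.14, 3.14].

INTERFACE

Orientations are given as a unit quaternion [w, x, y, z].
In Python, from bench import arm gives the robot as it stands. The module is installed in compiled form; this text tells all that it offers.
- The arm moves only by the tool step_arm, never from a script. Its argument "plan" is a list of rows, each a list of 6 numbers: the shift along the tool's x, y, z in m, then the turn, a rotation vector about the tool's x, y, z in degrees. In form: [[tx, ty, tz, rx, ry, rz], ...]. A call has 1 to 20 rows; each row is the pose to reach, as a shift and turn from the pose commanded when the call began, along the tool's axes at that moment; what a row does not reach only later rows make up. A row lasts 1/12 s, in which the tool goes at most 41.7 mm and 7.16 degrees, less where a joint would pass 70% of its speed; a pose out of reach is approached as far as the arm can. A call with a gripper value outside its range is refused whole. "grip" is the finger opening in m, from 0 to 0.0854, set as the call begins (left out, the last holds). The fingers move at their own pace and stop on an object; the grip force is fixed at half the most. Time passes only in rows, so rows that repeat a pose let the fingers close. It gives the time, the measured TCP pose, the force and the opening at its end, in the units of the state.
- arm.get_state(): the state, without advancing time (a new reading comes with each control period).
- arm.read_camera(name): name is "side" or "top"; returns the picture (420x560x3 uint8, blue, green, red); there is no depth.
- arm.get_calibration(name): a dict with "vfov" (degrees; the focal length in pixels is half the picture's height over the tangent of half this angle, whatever the lens; pixels are square), "cx", "cy" (the principal point, pixels), "k1" (the pictures are not rectified: a ray, as slopes to the right and down, at radius r is drawn at 1 + k1 r^2 times it, then the intrinsics apply), "xyz" and "attitude" of the camera in the world. Camera axes: x right, y down, z forward; pixel columns grow to the right and rows downward; lengths in m; the calibration is good to about 2 mm. A picture is of the moment at which its call begins. get_calibration takes no time and is no camera call.
- arm.job_done(): hands the job in, once; it reports no verdict.
Trained networks look in the newest picture that a camera, given by its name, has taken for a name from the list of things; names that differ only in an ending like _2 or _b are one class to them, and where a whole thing is asked for, a point or a joint stands for the part that bears it (a point fixed in the world has none). Each returns a list of dicts, best first, with "confidence" (0 to 1); they miss things now and then, are a little off and sometimes report something else, mostly with a low value. They report only what shows in the picture. A call takes as long as a camera call. They do not tell look-alikes from the thing itself.
- arm.outline_of(camera, target): "mask" (420x560 bool, what is visible of it).
- arm.pinpoint(camera, target): "at" ([x, y, z] in m, in world coordinates, good to about 4 mm: a listed point, or the origin of a listed thing).
The state is a dict: "time_s": time; "joints": joint angles; "joint_vel": joint speeds; "joint_efforts": joint torques, N m; "position": TCP position; "tool_rot": TCP orientation; "wrist_force": force on the tool from outside, world axes, zero at the start; "wrist_torque": the same for the moment, N m; "grip_width": finger opening in m.
Only numpy, scipy, OpenCV 4.12 (cv2) and the standard library are available. Lean on these libraries where they do the work, as an engineer would, in place of code of your own. Each camera call takes 0.05 s, during which the arm holds its last target. There are 200 camera calls.

## Working session

There is one attempt and no reset: what is moved stays moved. The work goes in short steps, Python scripts to look and compute and a tool call to move; the robot and the scene stay as the last step left them, time stands still between calls to the robot, and variables do not carry over. Pictures are saved under pics/ and viewed, about 8 in all and at most 12, crops included, and the job is handed in when it is done.

Besides the shell and the picture viewer there is one more tool, called after "Call:" as name(argument=value, ...), one argument or row to a line, values as JSON. step_arm: Moves the arm, as the interface text tells. Its arguments: {"type":"object","properties":{"plan":{"type":"array"},"grip":{"type":"number"}},"required":["plan"]}

```bash
mkdir -p pics; ls; cat > h.py <<'E'
import numpy as np, cv2
from bench import arm
from scipy.spatial.transform import Rotation as R
def snap(c,name=None):
    im=arm.read_camera(c)
    if name: cv2.imwrite('pics/'+name+'.png',im)
    return im
E
python3 - <<'E'
from h import *
for c in('side','top'):
    snap(c,c+'0'); print(arm.get_calibration(c))
print(arm.get_state())
for c in('side','top'):
    for t in 'board mark stop_foot push_left push_right cam_axis cam_knob roll_center clear_box black_case bead_jar'.split():
        print(c,t,[(np.round(d['at'],4).tolist(),round(d['confidence'],2)) for d in arm.pinpoint(c,t)][:3])
a=cv2.imread('pics/side0.png');b=cv2.imread('pics/top0.png')
print(arm.get_state()['time_s'])
E
```

```text
pics
{'vfov': 51.11150584481679, 'cx': 275.48465994531296, 'cy': 215.76434714993258, 'k1': 0.009871448915646865, 'xyz': array([ 0.41574705, -0.84780481,  0.74749269]), 'attitude': array([-0.43788806,  0.89640455, -0.06062661,  0.03220791])}
{'vfov': 56.81091569028245, 'cx': 277.0698828786002, 'cy': 207.28361040415103, 'k1': -0.05340112090980215, 'xyz': array([ 0.36613083, -0.01531823,  0.94090535]), 'attitude': array([-0.08026211,  0.70621267, -0.70100813,  0.05838885])}
{'time_s': 0.1, 'joints': array([ 1.02947201e+00,  3.07497245e-01,  1.50751798e+00, -1.04849087e-05,
        1.32839330e+00, -7.34978275e-02]), 'joint_vel': array([ 0.00031082, -0.0015486 , -0.00289538, -0.00035897,  0.00081449,
       -0.00196491]), 'joint_efforts': array([ 2.93629364e-04, -4.58517909e+01, -2.52608210e+01, -1.03592499e-04,
        5.53090838e-03, -1.88434041e-05]), 'position': array([0.25901974, 0.51270711, 0.24748301]), 'tool_rot': array([ 0.60170727, -0.37078955,  0.60284407,  0.37019252]), 'wrist_force': array([-0.71663948, -0.08759605, -0.51046125]), 'wrist_torque': array([0.02054232, 0.04180052
[... 593 characters left out ...]
079, 0.2591, 0.068], 0.44)]
side black_case [([0.7538, -0.2216, -0.0049], 0.83)]
side bead_jar [([0.7677, 0.0107, 0.0012], 0.7)]
top board []
top mark [([0.5756, 0.1556, 0.0627], 0.89)]
top stop_foot [([0.5071, 0.146, 0.0473], 0.78)]
top push_left [([0.4651, 0.202, 0.0532], 0.91)]
top push_right [([0.4798, 0.0918, 0.0487], 0.8), ([0.4319, -0.2198, -0.0016], 0.67)]
top cam_axis [([0.4716, 0.2775, 0.0756], 0.75)]
top cam_knob [([0.4033, 0.2595, 0.0758], 0.6)]
top roll_center [([0.2636, -0.2602, 0.0249], 0.81), ([0.5891, -0.2117, 0.036], 0.76), ([0.81, 0.1876, 0.0271], 0.64)]
top clear_box []
top black_case [([0.7456, -0.2194, 0.0058], 0.95)]
top bead_jar [([0.7701, 0.0126, -0.0006], 0.97)]
1.2
```

View pics/top0.png

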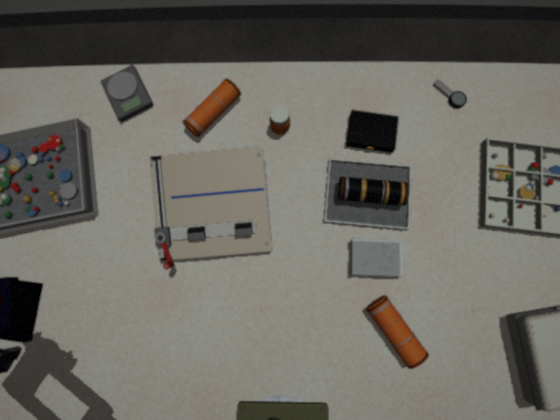

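View pics/side0.png

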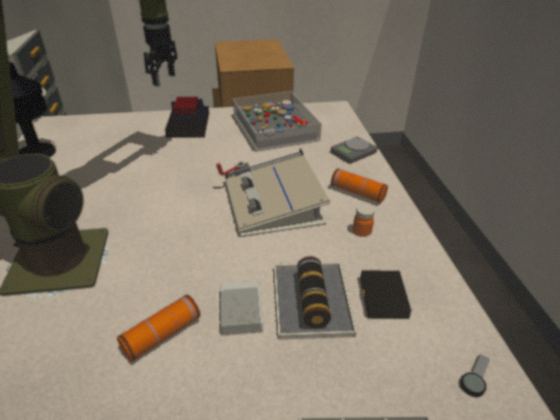

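The top picture shows the board at about (212,203), with the tape running (172,197) to (263,188) and the stop's bar at about y 232. The red lever is at (166,250).

There are three roll candidates: black with gold bands in the tray (372,190), orange (212,108) and orange (397,330). The black one fits the description, as it is black, lies in the tray and is at about z 37 mm. I'll confirm it in a crop and refine the measurements.

```bash
cat >> h.py <<'E'
# --- geometry
def cam(c):
    k=arm.get_calibration(c); f=210/np.tan(np.radians(k['vfov']/2)); q=k['attitude']
    return k,f,R.from_quat([q[1],q[2],q[3],q[0]])
def ray(c,uv):
    k,f,r=cam(c); d=(np.atleast_2d(uv)-[k['cx'],k['cy']])/f; s=d.copy()
    for _ in range(10): s=d/(1+k['k1']*(s**2).sum(1,keepdims=True))
    return k['xyz'], r.apply(np.c_[s,np.ones(len(s))])
def onplane(c,uv,n,p0):
    o,d=ray(c,uv); t=((p0-o)@n)/(d@n); return o+d*t[:,None]
def proj(c,P):
    k,f,r=cam(c); q=r.inv().apply(np.atleast_2d(P)-k['xyz']); s=q[:,:2]/q[:,2:]
    return s*(1+k['k1']*(s**2).sum(1,keepdims=True))*f+[k['cx'],k['cy']]
def points(names,n,cams=('side','top')):
    out={}
    for _ in range(n):
        for c in cams:
            arm.read_camera(c)
            for t in names:
                for d in arm.pinpoint(c,t)[:3]:
                    if d['confidence']>.5: out.setdefault(t,[]).append(d['at'])
    return out
E
python3 - <<'E'
from h import *
pp=points('mark stop_foot push_left push_right cam_axis cam_knob roll_center'.split(),3)
for t,v in pp.items():
    v=np.array(v); m=np.median(v,0) if t!='roll_center' else np.array([.588,-.213,.037])
    v=v[np.linalg.norm(v-m,axis=1)<.02]; print(t,len(v),v.mean(0).round(4),v.std(0).round(4))
for c in('side','top'):
    im=snap(c,c+'1')
    for d in arm.outline_of(c,'roll_center')[:3]:
        ys,xs=np.nonzero(d['mask']); 
        if len(xs)==0: continue
        r=cv2.minAreaRect(np.c_[xs,ys].astype(np.float32)); box=cv2.boxPoints(r)
        o=onplane(c,[[xs.mean(),ys.mean()]],np.array([0,0,1.]),np.array([0,0,.045]))
        vx=cv2.fitLine(np.c_[xs,ys].astype(np.float32),cv2.DIST_L2,0,.01,.01).ravel()
        e=np.array([[vx[2],vx[3]]])+np.array([[-20],[20]])*vx[:2]
        E_=onplane(c,e,np.array([0,0,1.]),np.array([0,0,.038])); dd=E_[1]-E_[0]
        print(c,d['confidence'],xs.mean(),ys.mean(),r,o.round(4),'axis deg',np.degrees(np.arctan2(dd[1],dd[0])))
    hsv=cv2.cvtColor(im,cv2.COLOR_BGR2HSV)
    x0,x1,y0,y1=(150,280,140,270) if c=='top' else (210,340,140,240)
    b=im[...,0].astype(float)-im[...,2]; m=np.zeros(b.shape,bool); m[y0:y1,x0:x1]=b[y0:y1,x0:x1]>15
    ys,xs=np.nonzero(m); w=b[m]; print(c,len(xs),xs.min(),xs.max(),ys.min(),ys.max())
    th=np.radians(6); n=np.array([-.208*np.cos(th),-.208*np.sin(th),.978])
    P=onplane(c,np.c_[xs,ys],n,np.array([.5745,.153,.063]))
    l=cv2.fitLine(P[:,:2].astype(np.float32),cv2.DIST_L2,0,.001,.001).ravel(); 
    t=(P[:,:2]-l[2:])@l[:2]; print('tape mid',(l[2:]+l[:2]*(t.max()+t.min())/2).round(4),'len',np.ptp(t),'yaw',np.degrees(np.arctan(-l[0]/l[1])))
a=cv2.imread('pics/top1.png')
cv2.imwrite('pics/crop1.png',cv2.resize(a[140:290,150:420],None,fx=2.9,fy=2.9,interpolation=cv2.INTER_CUBIC))
print(arm.get_state()['time_s'])
E
```

```text
mark 6 [0.5733 0.1543 0.0618] [0.0016 0.0019 0.0014]
stop_foot 6 [0.5059 0.1488 0.0469] [0.0009 0.0013 0.0009]
push_left 6 [0.4663 0.2013 0.0539] [0.0021 0.0022 0.0022]
push_right 6 [0.4773 0.0913 0.0496] [0.0027 0.0019 0.001 ]
cam_axis 5 [0.4681 0.281  0.0761] [0.0025 0.0014 0.0003]
roll_center 5 [ 0.587  -0.2124  0.0369] [0.0013 0.0016 0.0026]
cam_knob 4 [0.4058 0.2576 0.0717] [0.0024 0.001  0.0011]
side 0.85 312.978009895547 292.0263881253436 ((313.4846496582031, 290.8769226074219), (73.05644989013672, 27.78377914428711), 82.87498474121094) [[ 0.5854 -0.2269  0.045 ]] axis deg -94.88236432337717
side 0.65 230.3009708737864 167.35436893203882 ((230.96560668945312, 167.56971740722656), (12.675239562988281, 29.532445907592773), 82.56858825683594) [[0.4395 0.2996 0.045 ]] axis deg 17.826873023762435
side 0.57 359.16808309726156 184.92351274787535 ((358.8280334472656, 184.58143615722656), (56.975379943847656, 19.37297248840332), 19.653823852539062) [[0.7998 0.1563 0.045 ]] axis deg -41.38607185515487
side 82 273 292 168 209
tape mid [0.575  0.1479] len 0.20671172466080107 yaw 5.54258
top 0.91 211.8 107.3067615658363 ((212.00001525878906, 106.99999237060547), (22.62741470336914, 63.639610290527344), 45.0) [[0.7993 0.1799 0.045 ]] axis deg -42.01787334216646
top 0.67 373.2793614595211 190.7770809578107 ((373.327880859375, 190.89346313476562), (73.24341583251953, 25.44054412841797), 5.19442892074585) [[ 0.5851 -0.2136  0.045 ]] axis deg -94.5906866761316
top 0.58 397.4009610250934 332.1537640149493 ((397.6923522949219, 331.7139892578125), (79.12812805175781, 25.305294036865234), 55.17551040649414) [[ 0.2635 -0.2561  0.045 ]] axis deg -144.91279801519542
top 248 171 263 188 198
tape mid [0.5744 0.1541] len 0.21716900510546633 yaw 5.5277853
3.8
```

View pics/crop1.png

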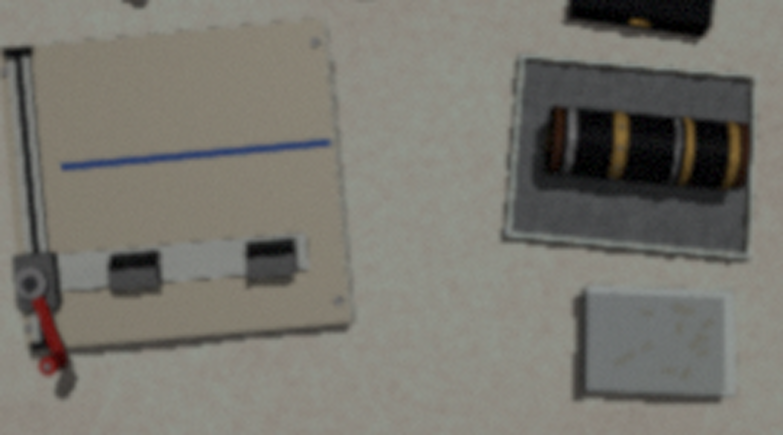

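The crop confirms the black and gold roll in the tray, centred at crop (645,147). It also shows the tape, the stop and the red lever with its knob at crop (52,362). The measured points agree with the geometry: board yaw is 5.5°, the cam starts at about 0.26 rad, and about 69 mm of travel is needed. My plan is to grip the knob with the jaws along the slope, use it to slide the stop, then swing the lever.

```bash
cat >> h.py <<'E'
# --- board axes and moves
psi=np.radians(5.53); s12,c12=np.sin(np.radians(12)),np.cos(np.radians(12))
u=np.array([c12*np.cos(psi),c12*np.sin(psi),s12]); v=np.array([-np.sin(psi),np.cos(psi),0]); n=np.cross(u,v)
def Rt(x,z): return R.from_matrix(np.c_[x,np.cross(z,x),z])
def pose():
    s=arm.get_state(); q=s['tool_rot']; return s,s['position'],R.from_quat([q[1],q[2],q[3],q[0]])
def rel(p,r=None):
    s,p0,r0=pose(); t=r0.inv().apply(p-p0); w=np.zeros(3)
    if r is not None: w=(r0.inv()*r).as_rotvec(degrees=True)
    return np.round(np.r_[t,w],4).tolist()
def near(x,z):
    r0=pose()[2]; return min((Rt(x,z),Rt(x,-z)),key=lambda r:(r0.inv()*r).magnitude())
E
python3 - <<'E'
from h import *
s,p,r=pose(); print(r.as_matrix().round(3))
k=np.array([.4058,.2576,.0725])
rt=near(-n,u); print(rt.as_matrix().round(3))
print('above',rel(k+n*.085,rt)); print('at',rel(k+n*.0035,rt))
E
```

```text
[[-0.    -0.893  0.451]
 [-0.     0.451  0.893]
 [-1.     0.    -0.   ]]
[[ 0.207 -0.096  0.974]
 [ 0.02   0.995  0.094]
 [-0.978  0.     0.208]]
above [0.0927, -0.2311, -0.1715, 57.4487, -10.9704, -6.0378]
at [0.1724, -0.2454, -0.1625, 57.4487, -10.9704, -6.0378]
```

Call:
step_arm(
  plan=[
    [0.0927,-0.2311,-0.1715,57.45,-10.97,-6.04],
    [0.0927,-0.2311,-0.1715,57.45,-10.97,-6.04],
    [0.0927,-0.2311,-0.1715,57.45,-10.97,-6.04],
    [0.0927,-0.2311,-0.1715,57.45,-10.97,-6.04],
    [0.0927,-0.2311,-0.1715,57.45,-10.97,-6.04],
    [0.0927,-0.2311,-0.1715,57.45,-10.97,-6.04],
    [0.0927,-0.2311,-0.1715,57.45,-10.97,-6.04],
    [0.0927,-0.2311,-0.1715,57.45,-10.97,-6.04],
    [0.0927,-0.2311,-0.1715,57.45,-10.97,-6.04],
    [0.0927,-0.2311,-0.1715,57.45,-10.97,-6.04],
    [0.0927,-0.2311,-0.1715,57.45,-10.97,-6.04],
    [0.0927,-0.2311,-0.1715,57.45,-10.97,-6.04],
    [0.0927,-0.2311,-0.1715,57.45,-10.97,-6.04],
  ],
  grip=0.045,
)

```text
time_s: 4.88
position: [0.3885, 0.2567, 0.156]
tool_rot: [0.776, -0.031, 0.628, 0.038]
wrist_force: [0.1, -0.7, 0.6]
grip_width: 0.0452
```

```bash
python3 - <<'E'
from h import *
s,p,r=pose(); print(s['time_s'],p,s['joints'].round(3),s['grip_width'],s['wrist_force'].round(2))
k=np.array([.4058,.2576,.0725])
print('at',rel(k+n*.0035,Rt(-n,u)))
snap('side','side2');snap('top','top2')
a=cv2.imread('pics/side2.png')[110:260,190:350];b=cv2.imread('pics/top2.png')[140:290,130:290]
cv2.imwrite('pics/c2.png',np.hstack([cv2.resize(x,(400,375),interpolation=cv2.INTER_CUBIC) for x in(a,b)]))
E
```

```text
4.8833 [0.38854212 0.25674373 0.15600415] [ 0.564  0.183  1.989 -0.132  0.786  0.551] 0.04519804289028553 [ 0.12 -0.69  0.58]
at [0.0818, -0.0009, -0.0005, 0.0817, 0.0472, -0.0449]
```

View pics/c2.png

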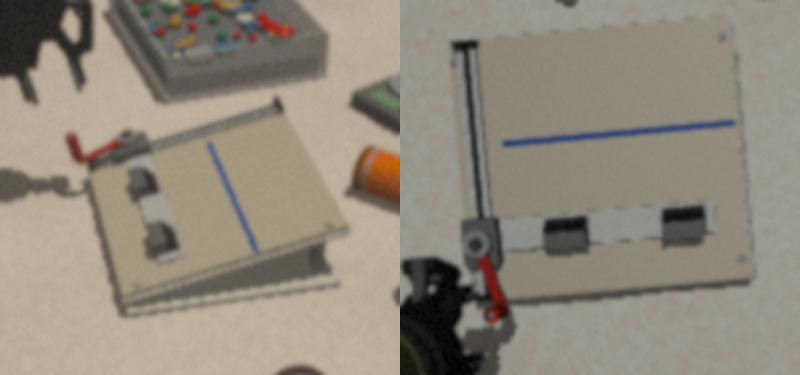

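```bash
python3 - <<'E'
from h import *
s,p,r=pose(); k=np.array([.4058,.2576,.0725])
for c in('side','top'):
    print(c,'tcp/tip',proj(c,[p,p+r.apply([.017,0,0])]).round(1).tolist(),'knob bot/top',proj(c,[k-n*.017,k+n*.017]).round(1).tolist())
    im=cv2.imread(f'pics/{c}2.png').astype(int); m=(im[...,2]-np.maximum(im[...,1],im[...,0])>50)
    x0,x1,y0,y1=(140,190,225,290) if c=='top' else (205,260,150,185)
    q=np.zeros_like(m);q[y0:y1,x0:x1]=m[y0:y1,x0:x1]; ys,xs=np.nonzero(q); print(xs.min(),xs.max(),ys.min(),ys.max())
    for y in range(ys.min(),ys.max()+1): print(y,xs[ys==y].min(),xs[ys==y].max(),end='; ')
    print()
E
```

```text
side tcp/tip [[210.4, 142.6], [212.2, 147.7]] knob bot/top [[220.6, 172.3], [217.3, 162.8]]
217 237 164 174
164 218 219; 165 217 219; 166 218 236; 167 218 237; 168 219 236; 169 219 234; 170 220 231; 171 220 229; 172 220 228; 173 221 226; 174 223 223; 
top tcp/tip [[154.9, 271.5], [157.5, 270.0]] knob bot/top [[169.6, 263.7], [165.2, 266.1]]
161 171 243 268
243 162 164; 244 161 165; 245 162 165; 246 162 166; 247 163 166; 248 163 166; 249 164 167; 250 164 167; 251 164 167; 252 164 168; 253 165 168; 254 165 169; 255 165 169; 256 166 169; 257 166 170; 258 166 170; 259 167 171; 260 167 171; 261 168 171; 262 168 171; 263 166 169; 264 166 169; 265 167 169; 266 167 169; 267 167 168; 268 166 167;
```

Call:
step_arm(
  plan=[
    [0.03,-0.0035,0,0,0,0],
    [0.05,-0.0035,0,0,0,0],
    [0.065,-0.0035,0,0,0,0],
    [0.075,-0.0035,0,0,0,0],
    [0.082,-0.0035,0,0,0,0],
    [0.082,-0.0035,0,0,0,0],
    [0.082,-0.0035,0,0,0,0],
  ],
)

```text
time_s: 5.57
position: [0.4056, 0.2543, 0.0753]
tool_rot: [0.776, -0.031, 0.629, 0.038]
wrist_force: [-0.4, 0.9, 0.8]
grip_width: 0.0452
```

Call:
step_arm(
  plan=[
    [0,0,0,0,0,0],
    [0,0,0,0,0,0],
    [0,0,0,0,0,0],
    [0,0,0,0,0,0],
    [0,0,0,0,0,0],
    [0,0,0,0,0,0],
    [0,0,0,0,0,0],
    [0,0,0,0,0,0],
  ],
  grip=0.0,
)

```text
time_s: 6.23
position: [0.4058, 0.2544, 0.0759]
tool_rot: [0.777, -0.03, 0.628, 0.038]
wrist_force: [-1.7, 0.9, 6.2]
grip_width: 0.0132
```

```bash
python3 - <<'E'
from h import *
s,p,r=pose(); print(s['time_s'],p.round(4),s['grip_width'],s['wrist_force'].round(2))
pp=points(['stop_foot','mark','cam_axis','push_right'],2)
foot0=np.array([.5059,.1488,.0469])
for t,vv in pp.items():
    vv=np.array(vv); vv=vv[np.linalg.norm(vv-np.median(vv,0),axis=1)<.02];print(t,len(vv),vv.mean(0).round(4))
d=p-foot0; print('tcp in stop frame (orig foot)',d@u,d@v,d@n)
E
```

```text
6.2333 [0.4058 0.2544 0.0759] 0.013190977087558821 [-1.73  0.87  6.16]
stop_foot 4 [0.5075 0.1498 0.0463]
mark 4 [0.5738 0.1532 0.0618]
cam_axis 2 [0.4677 0.2824 0.0763]
push_right 4 [0.4796 0.0907 0.0523]
tcp in stop frame (orig foot) -0.08146690306331503 0.11473262181283383 0.04699643781311538
```

Call:
step_arm(
  plan=[
    [0,0,0.002,0,0,0],
    [0,0,0.005,0,0,0],
    [0,0,0.009,0,0,0],
    [0,0,0.013,0,0,0],
    [0,0,0.017,0,0,0],
    [0,0,0.021,0,0,0],
    [0,0,0.025,0,0,0],
    [0,0,0.029,0,0,0],
    [0,0,0.033,0,0,0],
    [0,0,0.037,0,0,0],
    [0,0,0.041,0,0,0],
    [0,0,0.045,0,0,0],
    [0,0,0.049,0,0,0],
    [0,0,0.053,0,0,0],
    [0,0,0.057,0,0,0],
    [0,0,0.06,0,0,0],
    [0,0,0.06,0,0,0],
    [0,0,0.06,0,0,0],
  ],
)

```text
time_s: 8.73
position: [0.4648, 0.2599, 0.0886]
tool_rot: [0.777, -0.03, 0.628, 0.038]
wrist_force: [-0.1, -1.0, 5.9]
grip_width: 0.0133
```

```bash
python3 - <<'E'
from h import *
s,p,r=pose(); print(s['time_s'],p.round(4),s['grip_width'],s['wrist_force'].round(2))
pp=points(['stop_foot','mark','cam_axis'],3)
for t,vv in pp.items():
    vv=np.array(vv); vv=vv[np.linalg.norm(vv-np.median(vv,0),axis=1)<.02];print(t,len(vv),vv.mean(0).round(4),vv.std(0).round(4))
snap('side','side3');snap('top','top3')
a=cv2.imread('pics/side3.png')[130:240,200:340];b=cv2.imread('pics/top3.png')[150:260,140:280]
cv2.imwrite('pics/c3.png',np.vstack([cv2.resize(x,(382,300),interpolation=cv2.INTER_CUBIC) for x in(a,b)]) if 0 else np.hstack([cv2.resize(x,(400,314),interpolation=cv2.INTER_CUBIC) for x in(a,b)]))
E
```

```text
8.7333 [0.4648 0.2599 0.0886] 0.013304378651452993 [-0.14 -0.95  5.87]
stop_foot 6 [0.5674 0.1551 0.0595] [0.0009 0.003  0.0018]
mark 6 [0.5736 0.1547 0.0614] [0.0018 0.0029 0.002 ]
cam_axis 4 [0.5247 0.2871 0.0882] [0.0026 0.0011 0.0013]
```

View pics/c3.png

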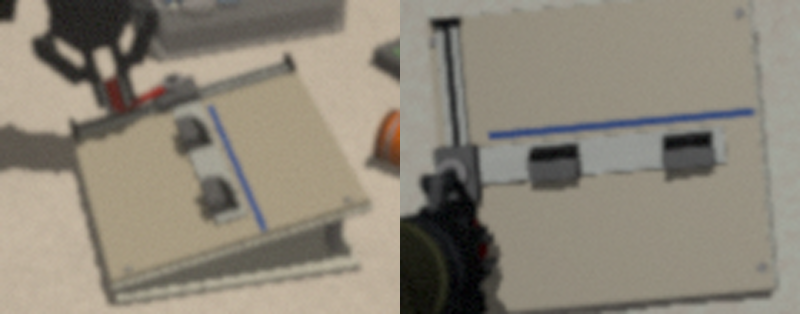

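```bash
cat >> h.py <<'E'
def profile(c,im,M,ys,ts,h=0.):
    acc=[]
    for y in ys:
        q=proj(c,M+ts[:,None]*u+y*v+h*n).astype(np.float32)
        acc.append(cv2.remap(im,q[:,0][None],q[:,1][None],cv2.INTER_CUBIC)[0])
    return np.mean(np.array(acc,float),0)
E
python3 - <<'E'
from h import *
M=np.array([.5736,.1543,.0622]); ts=np.arange(-.05,.012,.001)
for c in('top','side'):
    im=cv2.imread(f'pics/{c}3.png')
    p=profile(c,im,M,np.arange(-.028,.029,.002),ts)
    print(c); print([(int(round(t*1000)),int(a[0]),int(a[2])) for t,a in zip(ts,p)])
E
```

```text
top
[(-50, 127, 149), (-49, 127, 149), (-48, 127, 149), (-47, 127, 148), (-46, 127, 148), (-45, 127, 149), (-44, 128, 149), (-43, 126, 148), (-42, 125, 146), (-41, 121, 140), (-40, 116, 133), (-39, 115, 128), (-38, 121, 129), (-37, 130, 134), (-36, 138, 140), (-35, 143, 144), (-34, 146, 147), (-33, 146, 149), (-32, 146, 149), (-31, 147, 149), (-30, 147, 149), (-29, 147, 150), (-28, 147, 150), (-27, 147, 150), (-26, 147, 149), (-25, 147, 149), (-24, 146, 149), (-23, 146, 149), (-22, 147, 149), (-21, 147, 149), (-20, 147, 149), (-19, 147, 149), (-18, 146, 148), (-17, 146, 148), (-16, 146, 148), (-15, 146, 149), (-14, 147, 149), (-13, 147, 149), (-12, 147, 149), (-11, 146, 149), (-10, 144, 148), (-9, 140, 146), (-8, 135, 146), (-7, 131, 146), (-6, 129, 145), (-5, 127, 142), (-4, 125, 134), (-3, 124, 120), (-2, 122, 101), (-1, 120, 80), (0, 119, 63), (1, 119, 57), (2, 119, 65), (3, 121, 82), (4, 122, 105), (5, 124, 124), (6, 126, 137), (7, 127, 144), (8, 128, 148), (9, 128, 149), (10, 128, 149), (11, 128, 149)]
side
[(-50, 128, 166), (-49, 128, 165), (-48, 127, 165), (-47, 127, 165), (-4
[... 248 characters left out ...]
3), (-31, 130, 143), (-30, 130, 143), (-29, 130, 143), (-28, 130, 143), (-27, 131, 144), (-26, 131, 144), (-25, 131, 144), (-24, 131, 143), (-23, 130, 143), (-22, 130, 143), (-21, 130, 143), (-20, 130, 143), (-19, 130, 143), (-18, 131, 145), (-17, 133, 147), (-16, 136, 150), (-15, 139, 153), (-14, 142, 156), (-13, 143, 159), (-12, 144, 160), (-11, 144, 160), (-10, 142, 160), (-9, 140, 160), (-8, 137, 159), (-7, 134, 158), (-6, 131, 155), (-5, 130, 150), (-4, 129, 142), (-3, 129, 131), (-2, 130, 118), (-1, 130, 105), (0, 131, 94), (1, 131, 91), (2, 131, 96), (3, 132, 108), (4, 131, 122), (5, 130, 136), (6, 130, 147), (7, 129, 155), (8, 128, 161), (9, 128, 164), (10, 128, 165), (11, 128, 165)]
```

The stop moved 60 mm with the knob. Intensity profiles from both cameras put the stop's front 6.5 mm below the tape's lower edge.

Call:
step_arm(
  plan=[
    [0,0,0.002,0,0,0],
    [0,0,0.004,0,0,0],
    [0,0,0.006,0,0,0],
    [0,0,0.0065,0,0,0],
    [0,0,0.0065,0,0,0],
  ],
)

```text
time_s: 10.45
position: [0.4706, 0.2604, 0.0898]
tool_rot: [0.777, -0.03, 0.628, 0.038]
wrist_force: [-3.0, -0.6, 5.7]
grip_width: 0.0134
```

```bash
cat >> h.py <<'E'
M=np.array([.5736,.1543,.0622])
def front(tag):
    ts=np.arange(-.05,.02,.0005)
    for c,sh in(('top',.0002),('side',.0007)):
        im=snap(c,c+tag)
        p=profile(c,im,M,np.arange(-.028,.029,.002),ts); b=p[:,0]; m=(ts>-.02)&(ts<.006)
        g=np.where((ts>-.045)&(ts<-.03))[0]; i=g[np.argmin(p[g,0])] # dark shadow behind plate
        lvl=(np.median(p[(ts>-.031)&(ts<-.02),0])+b[i])/2; j=i+np.argmax(b[i:]>lvl)
        print(c,'back edge',round(ts[j]*1e3,1),[(round(t*1e3,1),int(a[0]),int(a[2])) for t,a in zip(ts[m],p[m])][::2])
E
python3 - <<'E'
from h import *
s,p,r=pose(); print(s['time_s'],p.round(4),s['grip_width'],s['wrist_force'].round(2))
front('4')
d=p-M; print('tcp rel M',d@u,d@v,d@n)
E
```

```text
10.45 [0.4706 0.2604 0.0898] 0.013424202325270208 [-2.97 -0.64  5.67]
top back edge -30.5 [(np.float64(-20.0), 148, 150), (np.float64(-19.0), 147, 149), (np.float64(-18.0), 147, 149), (np.float64(-17.0), 147, 149), (np.float64(-16.0), 147, 149), (np.float64(-15.0), 147, 149), (np.float64(-14.0), 147, 149), (np.float64(-13.0), 147, 149), (np.float64(-12.0), 147, 149), (np.float64(-11.0), 147, 149), (np.float64(-10.0), 146, 149), (np.float64(-9.0), 147, 149), (np.float64(-8.0), 147, 149), (np.float64(-7.0), 147, 150), (np.float64(-6.0), 147, 149), (np.float64(-5.0), 146, 146), (np.float64(-4.0), 143, 138), (np.float64(-3.0), 137, 123), (np.float64(-2.0), 130, 104), (np.float64(-1.0), 124, 82), (np.float64(0.0), 121, 65), (np.float64(1.0), 119, 58), (np.float64(2.0), 119, 65), (np.float64(3.0), 120, 82), (np.float64(4.0), 122, 105), (np.float64(5.0), 125, 124)]
side back edge -29.5 [(np.float64(-20.0), 130, 143), (np.float64(-19.0), 130, 143), (np.float64(-18.0), 129, 143), (np.float64(-17.0), 128, 142), (np.float64(-16.0), 128, 142), (np.float64(-15.0), 128, 141), (np.float64(-14.0), 129, 142), (np.float64(-13.0), 130, 143), (np.float64(-12.0), 131, 145), (np.float64(-11.0), 134, 147), (np.float64(-10.0), 137, 150), (np.float64(-9.0), 139, 153), (np.float64(-8.0), 141, 155), (np.float64(-7.0), 143, 156), (np.float64(-6.0), 145, 156), (np.float64(-5.0), 146, 154), (np.float64(-4.0), 145, 148), (np.float64(-3.0), 144, 139), (np.float64(-2.0), 141, 126), (np.float64(-1.0), 139, 113), (np.float64(0.0), 137, 102), (np.float64(1.0), 134, 97), (np.float64(2.0), 133, 100), (np.float64(3.0), 131, 109), (np.float64(4.0), 130, 122), (np.float64(5.0), 130, 136)]
tcp rel M -0.08457617191400887 0.11555228881073899 0.04616875679135431
```

Call:
step_arm(
  plan=[
    [0,-0.0024,0.0012,0,0,0],
    [0,-0.0048,0.0021,0,0,0],
    [0,-0.0094,0.004,0,0,0],
    [0,-0.0138,0.0063,0,0,0],
    [0,-0.0181,0.0089,0,0,0],
    [0,-0.0222,0.0118,0,0,0],
    [0,-0.026,0.015,0,0,0],
    [0,-0.0295,0.0186,0,0,0],
    [0,-0.0295,0.0186,0,0,0],
  ],
)

```text
time_s: 11.3
position: [0.4921, 0.2324, 0.0938]
tool_rot: [0.777, -0.03, 0.628, 0.037]
wrist_force: [-0.8, -2.3, 6.0]
grip_width: 0.0133
```

```bash
python3 - <<'E'
from h import *
s,p,r=pose(); print(s['time_s'],p.round(4),s['grip_width'],s['wrist_force'].round(2))
front('5')
d=p-M; print('tcp rel M',d@u,d@v,d@n)
E
```

```text
11.3 [0.4921 0.2324 0.0938] 0.013272096528103268 [-0.78 -2.27  6.01]
top back edge -30.0 [(np.float64(-20.0), 151, 153), (np.float64(-19.0), 151, 153), (np.float64(-18.0), 150, 153), (np.float64(-17.0), 150, 153), (np.float64(-16.0), 150, 153), (np.float64(-15.0), 150, 153), (np.float64(-14.0), 150, 153), (np.float64(-13.0), 150, 152), (np.float64(-12.0), 150, 152), (np.float64(-11.0), 150, 152), (np.float64(-10.0), 150, 152), (np.float64(-9.0), 150, 152), (np.float64(-8.0), 150, 152), (np.float64(-7.0), 150, 153), (np.float64(-6.0), 150, 153), (np.float64(-5.0), 150, 151), (np.float64(-4.0), 148, 147), (np.float64(-3.0), 145, 137), (np.float64(-2.0), 139, 120), (np.float64(-1.0), 132, 99), (np.float64(0.0), 127, 80), (np.float64(1.0), 124, 69), (np.float64(2.0), 123, 71), (np.float64(3.0), 124, 86), (np.float64(4.0), 126, 108), (np.float64(5.0), 128, 127)]
side back edge -29.0 [(np.float64(-20.0), 131, 143), (np.float64(-19.0), 131, 143), (np.float64(-18.0), 131, 143), (np.float64(-17.0), 130, 143), (np.float64(-16.0), 130, 143), (np.float64(-15.0), 130, 143), (np.float64(-14.0), 130, 143), (np.float64(-13.0), 131, 144), (np.float64(-12.0), 132, 145), (np.float64(-11.0), 134, 147), (np.float64(-10.0), 136, 149), (np.float64(-9.0), 138, 152), (np.float64(-8.0), 140, 154), (np.float64(-7.0), 142, 156), (np.float64(-6.0), 144, 157), (np.float64(-5.0), 146, 156), (np.float64(-4.0), 147, 153), (np.float64(-3.0), 146, 146), (np.float64(-2.0), 144, 136), (np.float64(-1.0), 141, 124), (np.float64(0.0), 138, 113), (np.float64(1.0), 136, 106), (np.float64(2.0), 133, 106), (np.float64(3.0), 131, 112), (np.float64(4.0), 130, 123), (np.float64(5.0), 129, 136)]
tcp rel M -0.06541717498254083 0.08558218603693205 0.04621636105043096
```

Call:
step_arm(
  plan=[
    [0,-0.0005,-0.0005,0,0,0],
    [0,-0.0032,0.0033,0,0,0],
    [0,-0.0062,0.0076,0,0,0],
    [0,-0.0089,0.012,0,0,0],
    [0,-0.0112,0.0167,0,0,0],
    [0,-0.0132,0.0215,0,0,0],
    [0,-0.0132,0.0215,0,0,0],
  ],
)

```text
time_s: 11.98
position: [0.5143, 0.2213, 0.0982]
tool_rot: [0.776, -0.03, 0.628, 0.037]
wrist_force: [-1.6, -2.0, 6.7]
grip_width: 0.0134
```

```bash
python3 - <<'E'
from h import *
s,p,r=pose(); print(s['time_s'],p.round(4),s['grip_width'],s['wrist_force'].round(2), 'force u,v,n',s['wrist_force']@u,s['wrist_force']@v,s['wrist_force']@n)
front('6')
d=p-M; print('tcp rel M',d@u,d@v,d@n)
E
```

```text
11.9833 [0.5143 0.2213 0.0982] 0.0133548343873738 [-1.61 -1.99  6.68] force u,v,n -0.36596430523455076 -1.8218452428535863 6.908942346680798
top back edge -30.0 [(np.float64(-20.0), 154, 156), (np.float64(-19.0), 153, 156), (np.float64(-18.0), 153, 155), (np.float64(-17.0), 153, 155), (np.float64(-16.0), 153, 155), (np.float64(-15.0), 153, 155), (np.float64(-14.0), 153, 155), (np.float64(-13.0), 153, 155), (np.float64(-12.0), 153, 155), (np.float64(-11.0), 153, 155), (np.float64(-10.0), 153, 155), (np.float64(-9.0), 152, 155), (np.float64(-8.0), 153, 155), (np.float64(-7.0), 153, 155), (np.float64(-6.0), 153, 155), (np.float64(-5.0), 153, 154), (np.float64(-4.0), 151, 149), (np.float64(-3.0), 147, 138), (np.float64(-2.0), 140, 120), (np.float64(-1.0), 133, 98), (np.float64(0.0), 128, 78), (np.float64(1.0), 125, 68), (np.float64(2.0), 124, 71), (np.float64(3.0), 125, 87), (np.float64(4.0), 128, 109), (np.float64(5.0), 130, 129)]
side back edge -28.5 [(np.float64(-20.0), 131, 144), (np.float64(-19.0), 130, 143), (np.float64(-18.0), 130, 143), (np.float64(-17.0), 130, 143), (np.float64(-16.0), 129, 143), (np.float64(-15.0), 129, 142), (np.float64(-14.0), 129, 142), (np.float64(-13.0), 130, 143), (np.float64(-12.0), 132, 145), (np.float64(-11.0), 134, 147), (np.float64(-10.0), 136, 150), (np.float64(-9.0), 138, 152), (np.float64(-8.0), 141, 155), (np.float64(-7.0), 143, 156), (np.float64(-6.0), 144, 156), (np.float64(-5.0), 145, 155), (np.float64(-4.0), 146, 151), (np.float64(-3.0), 144, 144), (np.float64(-2.0), 142, 133), (np.float64(-1.0), 140, 120), (np.float64(0.0), 137, 109), (np.float64(1.0), 134, 102), (np.float64(2.0), 132, 103), (np.float64(3.0), 131, 110), (np.float64(4.0), 130, 123), (np.float64(5.0), 130, 136)]
tcp rel M -0.043931308721293236 0.07241799423304428 0.04617419670392293
```

Call:
step_arm(
  plan=[
    [0,-0.0015,0.005,0,0,0],
    [0,-0.0027,0.01,0,0,0],
    [0,-0.0034,0.0152,0,0,0],
    [0,-0.0037,0.0195,0,0,0],
    [0,-0.0037,0.0215,0,0,0],
    [0,-0.0037,0.022,0,0,0],
    [0,-0.0037,0.022,0,0,0],
  ],
)

```text
time_s: 12.67
position: [0.5346, 0.2194, 0.1024]
tool_rot: [0.776, -0.031, 0.629, 0.037]
wrist_force: [-4.6, -1.6, 6.9]
grip_width: 0.0134
```

```bash
python3 - <<'E'
from h import *
s,p,r=pose(); print(s['time_s'],p.round(4),s['grip_width'],s['wrist_force'].round(2), 'force u,v,n',s['wrist_force']@u,s['wrist_force']@v,s['wrist_force']@n)
front('7')
d=p-M; print('tcp rel M',d@u,d@v,d@n)
E
```

```text
12.6667 [0.5346 0.2194 0.1024] 0.01342676969895737 [-4.6  -1.61  6.89] force u,v,n -3.1998983537629107 -1.1605935975302728 7.720718625649727
top back edge -30.0 [(np.float64(-20.0), 156, 158), (np.float64(-19.0), 156, 158), (np.float64(-18.0), 156, 158), (np.float64(-17.0), 155, 158), (np.float64(-16.0), 155, 157), (np.float64(-15.0), 155, 158), (np.float64(-14.0), 155, 158), (np.float64(-13.0), 155, 157), (np.float64(-12.0), 155, 157), (np.float64(-11.0), 155, 157), (np.float64(-10.0), 154, 157), (np.float64(-9.0), 155, 157), (np.float64(-8.0), 155, 158), (np.float64(-7.0), 156, 158), (np.float64(-6.0), 156, 157), (np.float64(-5.0), 155, 156), (np.float64(-4.0), 153, 151), (np.float64(-3.0), 148, 139), (np.float64(-2.0), 142, 122), (np.float64(-1.0), 135, 100), (np.float64(0.0), 129, 79), (np.float64(1.0), 127, 69), (np.float64(2.0), 127, 72), (np.float64(3.0), 128, 89), (np.float64(4.0), 130, 112), (np.float64(5.0), 132, 131)]
side back edge -29.0 [(np.float64(-20.0), 130, 143), (np.float64(-19.0), 130, 143), (np.float64(-18.0), 130, 143), (np.float64(-17.0), 130, 143), (np.float64(-16.0), 130, 142), (np.float64(-15.0), 129, 142), (np.float64(-14.0), 130, 143), (np.float64(-13.0), 130, 143), (np.float64(-12.0), 132, 145), (np.float64(-11.0), 133, 146), (np.float64(-10.0), 135, 149), (np.float64(-9.0), 138, 152), (np.float64(-8.0), 140, 154), (np.float64(-7.0), 143, 156), (np.float64(-6.0), 144, 157), (np.float64(-5.0), 144, 155), (np.float64(-4.0), 144, 150), (np.float64(-3.0), 143, 142), (np.float64(-2.0), 141, 132), (np.float64(-1.0), 139, 119), (np.float64(0.0), 136, 108), (np.float64(1.0), 134, 102), (np.float64(2.0), 132, 103), (np.float64(3.0), 131, 110), (np.float64(4.0), 130, 122), (np.float64(5.0), 130, 136)]
tcp rel M -0.023455199893687762 0.06851747761109149 0.04608895130309595
```

Call:
step_arm(
  plan=[
    [0,0,0.001,0,0,0],
    [0,0,0.0018,0,0,0],
    [0,0,0.0018,0,0,0],
    [0,0,0.0018,0,0,0],
  ],
)

```text
time_s: 13.1
position: [0.5359, 0.2194, 0.1027]
tool_rot: [0.776, -0.031, 0.629, 0.037]
wrist_force: [-4.0, -1.6, 7.5]
grip_width: 0.0133
```

```bash
python3 - <<'E'
from h import *
s,p,r=pose(); print(s['time_s'],p.round(4),s['grip_width'], 'force u,v,n',s['wrist_force']@u,s['wrist_force']@v,s['wrist_force']@n)
d=p-M; print('tcp rel M',d@u,d@v,d@n)
E
```

```text
13.1 [0.5359 0.2194 0.1027] 0.013265748251754706 force u,v,n -2.453428093822122 -1.212015415468994 8.16951453477245
tcp rel M -0.02211708887859829 0.06847336790980577 0.04607133177445199
```

Call:
step_arm(
  plan=[
    [0,0,0.001,0,0,0],
    [0,0,0.0013,0,0,0],
    [0,0,0.0013,0,0,0],
  ],
)

```text
time_s: 13.35
position: [0.5371, 0.2195, 0.1029]
tool_rot: [0.776, -0.031, 0.629, 0.037]
wrist_force: [-4.0, -1.3, 8.2]
grip_width: 0.0131
```

Call:
step_arm(
  plan=[
    [0,0,-0.001,0,0,0],
    [0,0,-0.001,0,0,0],
    [0,0,-0.001,0,0,0],
    [0,0,-0.001,0,0,0],
  ],
  grip=0.045,
)

```text
time_s: 13.68
position: [0.5373, 0.2201, 0.1023]
tool_rot: [0.776, -0.03, 0.629, 0.037]
wrist_force: [0.6, 0.6, 0.1]
grip_width: 0.0454
```

Call:
step_arm(
  plan=[
    [-0.015,0,-0.001,0,0,0],
    [-0.045,0,-0.001,0,0,0],
    [-0.085,0,-0.001,0,0,0],
    [-0.12,0,-0.001,0,0,0],
    [-0.14,0,-0.001,0,0,0],
  ],
)

```text
time_s: 14.1
position: [0.5083, 0.2178, 0.2432]
tool_rot: [0.778, -0.03, 0.627, 0.038]
wrist_force: [0.7, -0.0, -0.4]
grip_width: 0.0448
```

```bash
python3 - <<'E'
from h import *
s,p,r=pose(); print(s['time_s'],p.round(4),s['grip_width'],s['wrist_force'].round(2),s['joints'].round(3))
rc=np.array([.587,-.2125,.038]); ya=np.radians(-4.7)
jaw=np.array([np.cos(ya),np.sin(ya),0])
rt=near(np.array([0,0,-1.]),jaw); print(rt.as_matrix().round(2))
print('above',rel(rc+[0,0,.15],rt)); print('mid',rel(np.array([.57,0,.24]),rt))
snap('side','side8');snap('top','top8')
for c in('side','top'): print(c,[(np.round(d['at'],4).tolist(),round(d['confidence'],2)) for d in arm.pinpoint(c,'cam_knob')+arm.pinpoint(c,'cam_axis')])
a=cv2.imread('pics/side8.png')[130:230,200:320];b=cv2.imread('pics/top8.png')[150:250,140:260]
cv2.imwrite('pics/c8.png',np.hstack([cv2.resize(x,(400,333),interpolation=cv2.INTER_CUBIC) for x in(a,b)]))
E
```

```text
14.1 [0.5083 0.2178 0.2432] 0.04484049434411533 [ 0.73 -0.03 -0.43] [ 0.364  0.188  1.712 -0.064  1.035  0.294]
[[ 0.    0.08  1.  ]
 [ 0.    1.   -0.08]
 [-1.    0.    0.  ]]
above [0.0612, -0.436, 0.0244, 10.194, 12.2316, -1.1674]
mid [0.0114, -0.2228, 0.0389, 10.194, 12.2316, -1.1674]
side [([0.539, 0.2241, 0.0977], 0.45), ([0.5309, 0.2893, 0.093], 0.52), ([0.5499, 0.1693, -0.0033], 0.48)]
top [([0.5368, 0.2195, 0.1007], 0.6), ([0.5365, 0.2893, 0.0878], 0.68), ([0.7473, -0.2205, 0.003], 0.26)]
```

View pics/c8.png

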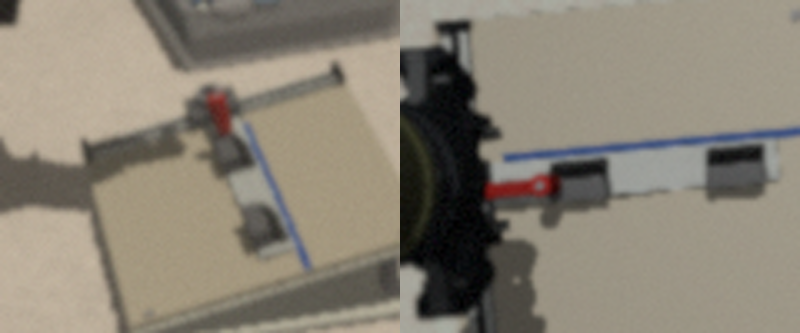

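The lever lies parallel to the tape and bar in the top view, and the front edge is at the tape. Next I move to above the roll, which also clears the view for checking the lever.

Call:
step_arm(
  plan=[
    [0.061,-0.436,0.0245,10.2,12.23,-1.17],
    [0.061,-0.436,0.0245,10.2,12.23,-1.17],
    [0.061,-0.436,0.0245,10.2,12.23,-1.17],
    [0.061,-0.436,0.0245,10.2,12.23,-1.17],
    [0.061,-0.436,0.0245,10.2,12.23,-1.17],
    [0.061,-0.436,0.0245,10.2,12.23,-1.17],
    [0.061,-0.436,0.0245,10.2,12.23,-1.17],
    [0.061,-0.436,0.0245,10.2,12.23,-1.17],
    [0.061,-0.436,0.0245,10.2,12.23,-1.17],
    [0.061,-0.436,0.0245,10.2,12.23,-1.17],
    [0.061,-0.436,0.0245,10.2,12.23,-1.17],
    [0.061,-0.436,0.0245,10.2,12.23,-1.17],
    [0.061,-0.436,0.0245,10.2,12.23,-1.17],
  ],
  grip=0.085,
)

```text
time_s: 15.48
position: [0.5848, -0.2145, 0.1817]
tool_rot: [0.703, 0.03, 0.71, -0.03]
wrist_force: [-0.8, -0.7, 0.1]
grip_width: 0.0848
```

```bash
python3 - <<'E'
from h import *
s,p,r=pose(); print(s['time_s'],p.round(4),s['grip_width'],s['joints'].round(3))
rc=np.array([.587,-.2125,.040]); ya=np.radians(-4.7)
print('at',rel(rc-[0,0,.002],Rt(np.array([0,0,-1.]),np.array([np.cos(ya),np.sin(ya),0]))))
snap('side','side9');snap('top','top9')
F=M-.0016*u
im=cv2.imread('pics/top9.png').astype(int)
m=(im[...,2]-np.maximum(im[...,1],im[...,0])>40); q=np.zeros_like(m); q[180:230,140:220]=m[180:230,140:220]
ys,xs=np.nonzero(q); P=onplane('top',np.c_[xs,ys],n,F+.0265*n)-F
x,y=P@u,P@v; k=y>.08
print(len(x),'y',y.min(),y.max()); f=np.polyfit(y[k],x[k],1); print('lever slope',f,'angle a',np.pi/2-np.arctan(f[0]) )
for yy in np.arange(.06,.14,.006):
    g=(y>=yy)&(y<yy+.006)
    if g.any(): print(round(yy,3),x[g].min().round(4),x[g].max().round(4),x[g].mean().round(4))
print(proj('top',[F-.02*u+.07*v+.0615*n]))
for c in('side','top'):
    print(c,[(np.round(d['at'],4).tolist(),round(d['confidence'],2)) for t in('cam_knob','cam_axis','stop_foot') for d in arm.pinpoint(c,t)[:1]])
b=cv2.imread('pics/top9.png')
cv2.imwrite('pics/c9.png',np.hstack([cv2.resize(b[x0:x0+90,y0:y0+120],(400,300),interpolation=cv2.INTER_CUBIC) for x0,y0 in((155,140),(155,310))]))
E
```

```text
15.4833 [ 0.5848 -0.2145  0.1817] 0.08475042170829372 [-0.417  0.43   1.486 -0.003  1.233 -0.331]
at [0.1437, 0.0022, 0.0033, -0.1999, -0.5099, 0.0166]
120 y 0.06791110543801651 0.12177260409261675
lever slope [ 0.0064885  -0.02034779] angle a 1.5643079143062533
0.066 -0.0238 -0.0147 -0.0188
0.072 -0.0256 -0.0118 -0.0184
0.078 -0.0254 -0.0116 -0.0188
0.084 -0.0248 -0.0153 -0.0201
0.09 -0.0242 -0.0147 -0.0189
0.096 -0.0238 -0.0145 -0.0199
0.102 -0.0231 -0.0159 -0.0195
0.108 -0.025 -0.0155 -0.0206
0.114 -0.0244 -0.0149 -0.0196
0.12 -0.0215 -0.0147 -0.0181
[[181.34925267 205.41607025]]
side [([0.5402, 0.2216, 0.1015], 0.57), ([0.532, 0.2879, 0.0889], 0.4), ([0.5683, 0.1554, 0.0604], 0.61)]
top [([0.538, 0.2246, 0.099], 0.74), ([0.5318, 0.2883, 0.0902], 0.72), ([0.571, 0.1553, 0.059], 0.76)]
```

View pics/c9.png

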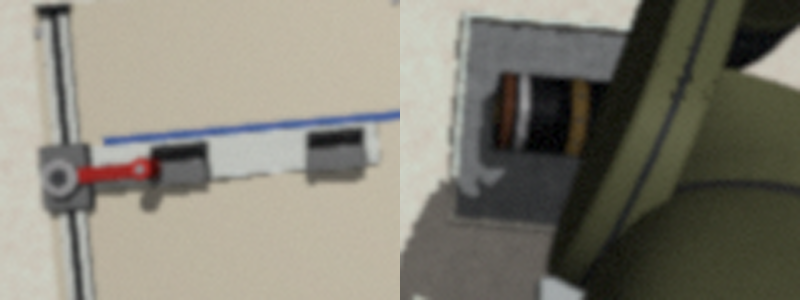

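The lever lies along the bar: my fit gives about 1.56 rad, and the pinpoint direction about 1.58. The stop's front is at the tape. Now I descend onto the roll.

Call:
step_arm(
  plan=[
    [0.03,0.0022,0.0033,-0.2,-0.5,0],
    [0.065,0.0022,0.0033,-0.2,-0.5,0],
    [0.095,0.0022,0.0033,-0.2,-0.5,0],
    [0.12,0.0022,0.0033,-0.2,-0.5,0],
    [0.135,0.0022,0.0033,-0.2,-0.5,0],
    [0.143,0.0022,0.0033,-0.2,-0.5,0],
    [0.1457,0.0022,0.0033,-0.2,-0.5,0],
    [0.1457,0.0022,0.0033,-0.2,-0.5,0],
  ],
)

```text
time_s: 16.55
position: [0.5888, -0.2112, 0.039]
tool_rot: [0.708, 0.027, 0.705, -0.028]
wrist_force: [0.3, 0.9, 1.1]
grip_width: 0.0852
```

Call:
step_arm(
  plan=[
    [0,0,0,0,0,0],
    [0,0,0,0,0,0],
    [0,0,0,0,0,0],
    [0,0,0,0,0,0],
    [0,0,0,0,0,0],
    [0,0,0,0,0,0],
  ],
  grip=0.045,
)

```text
time_s: 17.05
position: [0.5867, -0.2113, 0.0408]
tool_rot: [0.707, 0.027, 0.706, -0.029]
wrist_force: [-5.9, -0.1, 6.8]
grip_width: 0.0542
```

Call:
step_arm(
  plan=[
    [-0.005,0,0,0,0,0],
    [-0.015,0,0,0,0,0],
    [-0.025,0,0,0,0,0],
    [-0.04,0,0,0,0,0],
    [-0.06,0,0,0,0,0],
    [-0.09,0,0,0,0,0],
    [-0.12,0,0,0,0,0],
    [-0.14,0,0,0,0,0],
    [-0.15,0,0,0,0,0],
    [-0.15,0,0,0,0,0],
  ],
)

```text
time_s: 17.88
position: [0.59, -0.2118, 0.1929]
tool_rot: [0.71, 0.026, 0.703, -0.03]
wrist_force: [0.3, -0.4, -4.2]
grip_width: 0.054
```

```bash
python3 - <<'E'
from h import *
s,p,r=pose(); print(s['time_s'],p.round(4),s['grip_width'],s['joints'].round(3),s['wrist_force'].round(2),s['wrist_torque'].round(3),r.as_matrix().round(3))
im=snap('side','side10');snap('top','top10')
print(proj('side',[p])); x,y=proj('side',[p])[0].astype(int)
cv2.imwrite('pics/c10.png',cv2.resize(im[max(0,y-70):y+80,max(0,x-100):x+100],(800,600),interpolation=cv2.INTER_CUBIC))
E
```

```text
17.8833 [ 0.59   -0.2118  0.1929] 0.054033059125317126 [-4.120e-01  4.160e-01  1.480e+00 -1.000e-03  1.234e+00 -3.330e-01] [ 0.29 -0.4  -4.15] [ 0.036 -0.028 -0.009] [[ 0.011  0.079  0.997]
 [-0.005  0.997 -0.079]
 [-1.    -0.004  0.011]]
[[317.99650718 234.28738009]]
```

View pics/c10.png

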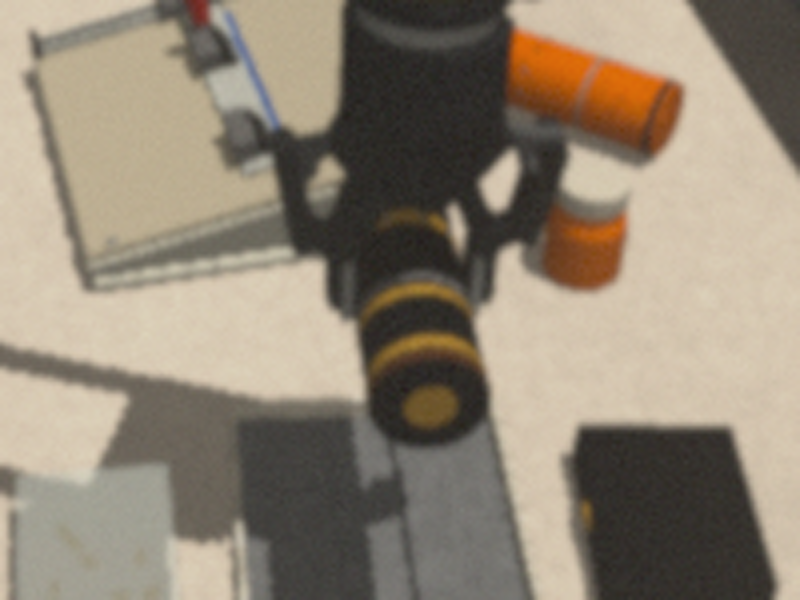

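```bash
python3 - <<'E'
from h import *
s,p,r=pose()
for off in(-.01,0,.01): print(off,proj('side',[p+r.apply([.0028,-.08+off,0])]).round(1), 'far end top view',proj('top',[p+r.apply([.0028,.08+off,0]),p+r.apply([.0028,-.08+off,0])]).round(1).tolist())
pp=points(['roll_center'],3)['roll_center']
for q in pp:
    if np.linalg.norm(q-p)<.06: print(r.inv().apply(q-p).round(4))
for c in('side','top'):
    for d in arm.outline_of(c,'roll_center')[:3]:
        ys,xs=np.nonzero(d['mask']); print(c,round(d['confidence'],2),xs.min(),xs.max(),ys.min(),ys.max())
E
```

```text
-0.01 [[323.1 269.2]] far end top view [[351.9, 170.2], [431.5, 176.6]]
0 [[322.3 265.3]] far end top view [[346.9, 169.8], [426.5, 176.2]]
0.01 [[321.5 261.5]] far end top view [[341.9, 169.5], [421.5, 175.8]]
[0.0023 0.0018 0.0006]
[ 0.008  -0.0028  0.0002]
[0.0033 0.0011 0.0008]
[ 0.0093 -0.0013  0.0027]
[ 0.0047  0.     -0.0002]
[0.0051 0.0013 0.0003]
side 0.94 117 200 294 361
side 0.91 304 338 217 277
side 0.84 343 387 171 202
top 0.8 346 431 156 184
```

```bash
cat >> h.py <<'E'
def place(x,z,y=0.,toolx=.004): # TCP target for roll centre at stop-frame x,y,z
    return F+x*u+z*n+y*v+toolx*n
F=M-.0016*u
E
python3 - <<'E'
from h import *
ys=np.arange(-.09,.05,.001); im=cv2.imread('pics/top9.png')
q=[]
for x in(-.026,-.022): 
    P=F+x*u+ys[:,None]*v+.021*n; k=proj('top',P).astype(np.float32)
    q.append(cv2.remap(im,k[:,0][None],k[:,1][None],cv2.INTER_CUBIC)[0].mean(1))
a=np.mean(q,0); print([(int(round(y*1e3)),int(b)) for y,b in zip(ys,a)])
rt=near(-n,u); print(rt.as_matrix().round(2))
print('hover',rel(place(.026,.085),rt))
E
```

```text
[(-90, 179), (-89, 178), (-88, 173), (-87, 169), (-86, 168), (-85, 171), (-84, 176), (-83, 182), (-82, 185), (-81, 185), (-80, 181), (-79, 173), (-78, 164), (-77, 147), (-76, 131), (-75, 115), (-74, 106), (-73, 103), (-72, 102), (-71, 105), (-70, 106), (-69, 106), (-68, 106), (-67, 106), (-66, 106), (-65, 106), (-64, 106), (-63, 106), (-62, 105), (-61, 105), (-60, 106), (-59, 107), (-58, 106), (-57, 106), (-56, 105), (-55, 105), (-54, 105), (-53, 106), (-52, 106), (-51, 106), (-50, 106), (-49, 105), (-48, 104), (-47, 104), (-46, 104), (-45, 105), (-44, 105), (-43, 105), (-42, 105), (-41, 105), (-40, 103), (-39, 103), (-38, 104), (-37, 105), (-36, 115), (-35, 132), (-34, 152), (-33, 169), (-32, 178), (-31, 186), (-30, 188), (-29, 188), (-28, 188), (-27, 186), (-26, 186), (-25, 185), (-24, 186), (-23, 187), (-22, 188), (-21, 188), (-20, 188), (-19, 188), (-18, 189), (-17, 190), (-16, 190), (-15, 191), (-14, 191), (-13, 191), (-12, 191), (-11, 190), (-10, 190), (-9, 191), (-8, 190), (-7, 190), (-6, 189), (-5, 188), (-4, 188), (-3, 188), (-2, 188), (-1, 188), (0, 188), (1, 188), (2, 188), (3, 188), (4, 188), (5, 189), (6, 189), (7, 189), (8, 190), (9, 190), (10, 191), (11, 191), (12, 191), (13, 191), (14, 190), (15, 189), (16, 189), (17, 188), (18, 189), (19, 189), (20, 189), (21, 188), (22, 187), (23, 187), (24, 186), (25, 187), (26, 187), (27, 186), (28, 183), (29, 174), (30, 162), (31, 141), (32, 119), (33, 100), (34, 90), (35, 89), (36, 91), (37, 96), (38, 101), (39, 103), (40, 103), (41, 103), (42, 101), (43, 101), (44, 102), (45, 102), (46, 103), (47, 103), (48, 103), (49, 102)]
[[ 0.21 -0.1   0.97]
 [ 0.02  1.    0.09]
 [-0.98  0.    0.21]]
hover [0.0337, 0.3641, -0.038, -9.9952, -11.7303, 1.1938]
```

Call:
step_arm(
  plan=[
    [0,0.02,-0.002,-0.5,-0.6,0],
    [0,0.05,-0.005,-1.5,-1.8,0.2],
    [0.002,0.085,-0.009,-2.5,-2.9,0.3],
    [0.004,0.12,-0.013,-3.5,-4.1,0.4],
    [0.008,0.155,-0.017,-4.5,-5.3,0.5],
    [0.012,0.19,-0.021,-5.5,-6.4,0.7],
    [0.016,0.225,-0.025,-6.5,-7.6,0.8],
    [0.02,0.26,-0.029,-7.5,-8.8,0.9],
    [0.024,0.295,-0.033,-8.5,-10,1],
    [0.028,0.325,-0.036,-9.5,-11,1.1],
    [0.032,0.345,-0.038,-10,-11.73,1.19],
    [0.0337,0.358,-0.038,-10,-11.73,1.19],
    [0.0337,0.3633,-0.038,-10,-11.73,1.19],
    [0.0337,0.3633,-0.038,-10,-11.73,1.19],
    [0.0337,0.3633,-0.038,-10,-11.73,1.19],
  ],
)

```text
time_s: 19.93
position: [0.5791, 0.1537, 0.1547]
tool_rot: [0.776, -0.031, 0.628, 0.038]
wrist_force: [-0.2, -0.5, -4.5]
grip_width: 0.054
```

```bash
python3 - <<'E'
from h import *
s,p,r=pose(); print(s['time_s'],p.round(4),s['grip_width'],s['wrist_force'].round(2),s['wrist_torque'].round(3))
w=s['wrist_force'];print('uvn',w@u,w@v,w@n)
print('z32',rel(place(.024,.032,-.0008),Rt(-n,u)))
pp=points(['roll_center'],2)['roll_center']
for q in pp:
    if np.linalg.norm(q-p)<.06: print(r.inv().apply(q-p).round(4))
im=snap('side','side11');snap('top','top11')
b=cv2.imread('pics/top11.png')
cv2.imwrite('pics/c11.png',np.hstack([cv2.resize(im[110:230,200:360],(400,300),interpolation=cv2.INTER_CUBIC),cv2.resize(b[120:240,140:300],(400,300),interpolation=cv2.INTER_CUBIC)]))
E
```

```text
19.9333 [0.5791 0.1537 0.1547] 0.054009708038971614 [-0.16 -0.46 -4.49] [-0.042  0.249  0.003]
uvn -1.135911010013316 -0.44588377480359676 -4.346403455319742
z32 [0.0533, 0.0003, -0.0021, 0.0407, 0.0107, 0.0257]
[ 0.0031  0.0013 -0.0004]
[ 0.0062 -0.0006  0.0001]
[ 0.0009 -0.0035 -0.0006]
[0.0051 0.0014 0.0001]
```

View pics/c11.png

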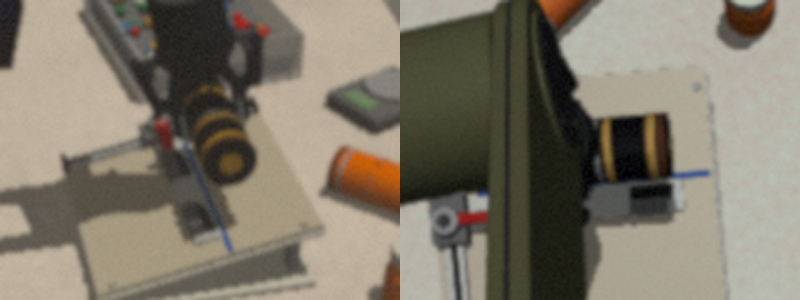

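Call:
step_arm(
  plan=[
    [0.01,0,-0.002,0,0,0],
    [0.02,0,-0.002,0,0,0],
    [0.029,0,-0.002,0,0,0],
    [0.037,0,-0.002,0,0,0],
    [0.044,0,-0.002,0,0,0],
    [0.049,0,-0.002,0,0,0],
    [0.052,0,-0.002,0,0,0],
    [0.053,0,-0.002,0,0,0],
    [0.053,0,-0.002,0,0,0],
  ],
)

```text
time_s: 21.18
position: [0.5879, 0.1549, 0.1018]
tool_rot: [0.776, -0.03, 0.629, 0.037]
wrist_force: [-0.8, -0.9, -4.7]
grip_width: 0.0542
```

```bash
cat >> h.py <<'E'
def rep():
    s,p,r=pose(); w=s['wrist_force']; d=p-F-.004*n
    print(s['time_s'],s['grip_width'].round(4),'uvn',(w@u).round(2),(w@v).round(2),(w@n).round(2),'T',s['wrist_torque'].round(3),'roll xyz',(d@u).round(4),(d@v).round(4),(d@n).round(4))
E
python3 -c "
from h import *
rep()"
```

```text
Traceback (most recent call last):
  File "h.py", line 62, in rep
    print(s['time_s'],s['grip_width'].round(4),'uvn',(w@u).round(2),(w@v).round(2),(w@n).round(2),'T',s['wrist_torque'].round(3),'roll xyz',(d@u).round(4),(d@v).round(4),(d@n).round(4))
                      ^^^^^^^^^^^^^^^^^^^^^
AttributeError: 'float' object has no attribute 'round'
```

Now I ease down 0.5 mm per row, watching the force.

Call:
step_arm(
  plan=[
    [0.0005,0,0,0,0,0],
    [0.001,0,0,0,0,0],
    [0.0015,0,0,0,0,0],
    [0.002,0,0,0,0,0],
    [0.0025,0,0,0,0,0],
    [0.003,0,0,0,0,0],
  ],
)

```text
time_s: 21.68
position: [0.5886, 0.1549, 0.0993]
tool_rot: [0.776, -0.03, 0.628, 0.038]
wrist_force: [0.1, 0.1, -4.1]
grip_width: 0.0539
```

```bash
sed -i "s/s\['grip_width'\].round(4)/s['grip_width']/" h.py; python3 -c "
from h import *
rep()"
```

```text
21.6833 0.05394507666857171 uvn -0.78 0.1 -4.07 T [-0.013  0.28   0.004] roll xyz 0.024 -0.0008 0.0292
```

Call:
step_arm(
  plan=[
    [0.0004,0,0,0,0,0],
    [0.0008,0,0,0,0,0],
    [0.0012,0,0,0,0,0],
    [0.0012,0,0,0,0,0],
  ],
)

```text
time_s: 22.02
position: [0.5887, 0.1549, 0.0979]
tool_rot: [0.776, -0.03, 0.629, 0.037]
wrist_force: [-0.1, -0.8, -5.1]
grip_width: 0.054
```

Call:
step_arm(
  plan=[
    [0.0004,0,0,0,0,0],
    [0.0008,0,0,0,0,0],
    [0.0008,0,0,0,0,0],
  ],
)

```text
time_s: 22.27
position: [0.5889, 0.155, 0.0971]
tool_rot: [0.776, -0.03, 0.629, 0.038]
wrist_force: [0.3, 0.7, -4.6]
grip_width: 0.0544
```

```bash
python3 -c "
from h import *
rep()"
```

```text
22.2667 0.0544277135682852 uvn -0.58 0.62 -4.58 T [-0.015  0.277 -0.002] roll xyz 0.0238 -0.0008 0.027
```

Call:
step_arm(
  plan=[
    [0.0004,0,0,0,0,0],
    [0.0008,0,0,0,0,0],
    [0.0012,0,0,0,0,0],
    [0.0012,0,0,0,0,0],
  ],
)

```text
time_s: 22.6
position: [0.5892, 0.155, 0.0961]
tool_rot: [0.776, -0.03, 0.629, 0.037]
wrist_force: [0.1, -0.8, -4.1]
grip_width: 0.0543
```

Call:
step_arm(
  plan=[
    [0.0004,0,0,0,0,0],
    [0.0008,0,0,0,0,0],
    [0.001,0,0,0,0,0],
  ],
)

```text
time_s: 22.85
position: [0.5892, 0.155, 0.0959]
tool_rot: [0.776, -0.03, 0.628, 0.038]
wrist_force: [-4.9, -0.2, 5.8]
grip_width: 0.054
```

```bash
python3 -c "
from h import *
rep()
snap('side','side12')
a=cv2.imread('pics/side12.png')[130:230,210:345];b=snap('top')[120:220,140:275]
cv2.imwrite('pics/c12.png',cv2.resize(a,(800,593),interpolation=cv2.INTER_CUBIC))"
```

```text
22.85 0.05397595859798189 uvn -3.61 0.29 6.7 T [-0.141  0.71  -0.014] roll xyz 0.0239 -0.0008 0.0258
```

The roll touches the panel (a jump of about 11 N). I back off slightly, then ease downhill.

Call:
step_arm(
  plan=[
    [-0.0004,0,0,0,0,0],
    [-0.0009,0,-0.001,0,0,0],
    [-0.0009,0,-0.002,0,0,0],
    [-0.0009,0,-0.003,0,0,0],
    [-0.0009,0,-0.004,0,0,0],
    [-0.0009,0,-0.005,0,0,0],
    [-0.0009,0,-0.006,0,0,0],
    [-0.0009,0,-0.006,0,0,0],
  ],
)

```text
time_s: 23.62
position: [0.5835, 0.1545, 0.0948]
tool_rot: [0.776, -0.03, 0.628, 0.038]
wrist_force: [0.8, -0.1, -2.1]
grip_width: 0.0541
```

```bash
python3 -c "
from h import *
rep()"
```

```text
23.6167 0.054086109171077416 uvn 0.33 -0.22 -2.25 T [-0.006 -0.082 -0.049] roll xyz 0.018 -0.0008 0.0258
```

Call:
step_arm(
  plan=[
    [0,0,-0.0005,0,0,0],
    [0,0,-0.001,0,0,0],
    [0,0,-0.0015,0,0,0],
    [0,0,-0.002,0,0,0],
    [0,0,-0.002,0,0,0],
  ],
)

```text
time_s: 24.03
position: [0.5816, 0.1543, 0.0944]
tool_rot: [0.776, -0.031, 0.628, 0.038]
wrist_force: [1.3, 0.7, -0.9]
grip_width: 0.0541
```

Call:
step_arm(
  plan=[
    [0,0,-0.0003,0,0,0],
    [0,0,-0.0006,0,0,0],
    [0,0,-0.0006,0,0,0],
  ],
)

```text
time_s: 24.28
position: [0.5813, 0.1543, 0.0944]
tool_rot: [0.777, -0.03, 0.628, 0.038]
wrist_force: [3.3, -0.2, -1.6]
grip_width: 0.0541
```

```bash
python3 -c "
from h import *
rep()"
```

```text
24.2833 0.05406785407613218 uvn 2.87 -0.51 -2.24 T [-0.015 -0.388  0.134] roll xyz 0.0158 -0.0008 0.0259
```

Call:
step_arm(
  plan=[
    [0,0,-0.0003,0,0,0],
    [0,0,-0.0005,0,0,0],
    [0,0,-0.0005,0,0,0],
  ],
)

```text
time_s: 24.53
position: [0.581, 0.1542, 0.0944]
tool_rot: [0.777, -0.03, 0.628, 0.038]
wrist_force: [3.9, 0.3, -1.6]
grip_width: 0.0543
```

```bash
python3 -c "
from h import *
rep()"
```

```text
24.5333 0.05429808257501861 uvn 3.45 -0.04 -2.35 T [-0.008 -0.509  0.207] roll xyz 0.0155 -0.0008 0.026
```

Call:
step_arm(
  plan=[
    [0,0,-0.0001,-0.2,0,0],
    [0,0,-0.0002,-0.4,0,0],
    [0,0,-0.0003,-0.6,0,0],
    [0,0,-0.0003,-0.6,0,0],
  ],
)

```text
time_s: 24.87
position: [0.5805, 0.1543, 0.0944]
tool_rot: [0.776, -0.034, 0.628, 0.041]
wrist_force: [3.7, 0.4, 0.5]
grip_width: 0.0542
```

```bash
python3 -c "
from h import *
rep()"
```

```text
24.8667 0.05418577796168043 uvn 3.71 0.03 -0.28 T [ 0.111 -0.491 -0.118] roll xyz 0.015 -0.0007 0.0261
```

Both chocks now bear: the torque is balanced, 3.7 N goes into the stop, and the roll's weight is off the hand. I trim slightly, then release.

Call:
step_arm(
  plan=[
    [0,0,0.0001,0.1,0,0],
    [0,0,0.0002,0.2,0,0],
    [0,0,0.0002,0.2,0,0],
  ],
)

```text
time_s: 25.12
position: [0.5805, 0.1542, 0.0944]
tool_rot: [0.776, -0.033, 0.628, 0.04]
wrist_force: [3.4, 1.1, 2.0]
grip_width: 0.0541
```

```bash
python3 -c "
from h import *
rep()"
```

```text
25.1167 0.054134742935870284 uvn 3.79 0.75 1.19 T [ 0.045 -0.556  0.136] roll xyz 0.015 -0.0008 0.026
```

Call:
step_arm(
  plan=[
    [0,0,0,-0.1,0,0],
    [0,0,0,-0.1,0,0],
    [0,0,0,-0.1,0,0],
  ],
)

```text
time_s: 25.37
position: [0.5805, 0.1542, 0.0944]
tool_rot: [0.776, -0.034, 0.628, 0.04]
wrist_force: [2.7, 0.8, 2.6]
grip_width: 0.0544
```

Call:
step_arm(
  plan=[
    [0,0,0,0,0,0],
    [0,0,0,0,0,0],
    [0,0,0,0,0,0],
    [0,0,0,0,0,0],
  ],
  grip=0.06,
)

```text
time_s: 25.7
position: [0.5792, 0.1539, 0.0935]
tool_rot: [0.775, -0.034, 0.629, 0.04]
wrist_force: [1.7, 0.9, 1.5]
grip_width: 0.06
```

```bash
python3 -c "
from h import *
rep()
print(arm.get_state()['wrist_force'])
q=np.array([x for x in points(['roll_center'],2)['roll_center'] if np.linalg.norm(x-F)<.06])
for x in q: print(((x-F)@u).round(4),((x-F)@v).round(4),((x-F)@n).round(4))"
```

```text
25.7 0.05999201252145438 uvn 2.09 0.75 1.09 T [ 0.067 -0.067 -0.01 ] roll xyz 0.0135 -0.0009 0.0254
[1.73285921 0.9240769  1.49490417]
0.0185 0.0002 0.0265
0.0179 -0.0013 0.0246
0.0163 -0.0011 0.0289
0.0168 -0.001 0.0223
```

Call:
step_arm(
  plan=[
    [0,0,0.0015,0,0,0],
    [0,0,0.0015,0,0,0],
    [0,0,0.0015,0,0,0],
    [0,0,0.0015,0,0,0],
  ],
  grip=0.08,
)

```text
time_s: 26.43
position: [0.5817, 0.1543, 0.0943]
tool_rot: [0.776, -0.034, 0.628, 0.04]
wrist_force: [-0.5, -0.1, 0.6]
grip_width: 0.0798
```

Call:
step_arm(
  plan=[
    [-0.005,0,0,0,0,0],
    [-0.012,0,0,0,0,0],
    [-0.02,0,0,0,0,0],
    [-0.03,0,0,0,0,0],
    [-0.045,0,0,0,0,0],
    [-0.065,0,0,0,0,0],
    [-0.09,0,0,0,0,0],
    [-0.12,0,0,0,0,0],
    [-0.15,0,0,0,0,0],
  ],
)

```text
time_s: 27.18
position: [0.5497, 0.1512, 0.2431]
tool_rot: [0.776, -0.034, 0.628, 0.04]
wrist_force: [0.8, 0.9, -0.2]
grip_width: 0.08
```

Call:
step_arm(
  plan=[
    [0,-0.03,0,0,0,0],
    [0,-0.07,0,0,0,0],
    [0,-0.11,0,0,0,0],
    [0,-0.15,0,0,0,0],
    [0,-0.19,0,0,0,0],
    [0,-0.23,0,0,0,0],
    [0,-0.27,0,0,0,0],
    [0,-0.3,0,0,0,0],
    [0,-0.3,0,0,0,0],
  ],
)

```text
time_s: 27.93
position: [0.5833, -0.1532, 0.2432]
tool_rot: [0.777, -0.034, 0.627, 0.037]
wrist_force: [0.8, 0.4, -0.2]
grip_width: 0.0803
```

```bash
python3 -c "
from h import *
rep()
P=points(['roll_center','stop_foot'],2)
for t in P:
  for x in P[t]:
    if np.linalg.norm(x-F)<.06: print(t,((x-F)@u).round(4),((x-F)@v).round(4),((x-F)@n).round(4))
front('13')
o=arm.outline_of('top','roll_center')
for d in o[:3]:
    ys,xs=np.nonzero(d['mask'])
    if abs(proj('top',F)[0]-[xs.mean(),ys.mean()]).max()<40:
        Q=onplane('top',np.c_[xs,ys],n,F+.028*n)-F; y=Q@v; x=Q@u; print('roll y',y.min(),y.max(),'slope deg',np.degrees(np.arctan(np.polyfit(y,x,1)[0])),x.mean())
a=cv2.imread('pics/side13.png')[120:220,205:335];b=cv2.imread('pics/top13.png')[150:250,140:270]
cv2.imwrite('pics/c13.png',np.hstack([cv2.resize(q,(400,308),interpolation=cv2.INTER_CUBIC) for q in(a,b)]))"
```

```text
27.9333 0.08034163605890085 uvn 0.77 0.28 -0.33 T [ 0.005  0.032 -0.035] roll xyz 0.0197 -0.307 0.1772
roll_center 0.0171 0.0006 0.0277
roll_center 0.0161 -0.0022 0.023
roll_center 0.015 -0.0033 0.0304
roll_center 0.018 -0.0026 0.0224
stop_foot 0.0002 0.0044 -0.0008
stop_foot 0.0002 -0.0001 -0.0007
stop_foot -0.0014 0.0005 0.0013
stop_foot -0.0029 -0.0022 -0.0033
top back edge -31.5 [(np.float64(-20.0), 88, 88), (np.float64(-19.0), 87, 88), (np.float64(-18.0), 87, 87), (np.float64(-17.0), 86, 86), (np.float64(-16.0), 84, 84), (np.float64(-15.0), 79, 80), (np.float64(-14.0), 70, 72), (np.float64(-13.0), 59, 61), (np.float64(-12.0), 46, 50), (np.float64(-11.0), 34, 39), (np.float64(-10.0), 24, 30), (np.float64(-9.0), 17, 24), (np.float64(-8.0), 14, 21), (np.float64(-7.0), 14, 21), (np.float64(-6.0), 16, 23), (np.float64(-5.0), 18, 26), (np.float64(-4.0), 19, 28), (np.float64(-3.0), 20, 30), (np.float64(-2.0), 20, 31), (np.float64(-1.0), 21, 31), (np.float64(0.0), 21, 31), (np.float64(1.0), 21, 31), (np.float64(2.0), 22, 32), (np.float64(3.0), 23, 33), (np.float64(4.0), 24, 34), (np.flo
[... 173 characters left out ...]
.0), 44, 50), (np.float64(-15.0), 43, 49), (np.float64(-14.0), 42, 49), (np.float64(-13.0), 41, 48), (np.float64(-12.0), 41, 47), (np.float64(-11.0), 40, 47), (np.float64(-10.0), 39, 46), (np.float64(-9.0), 38, 46), (np.float64(-8.0), 38, 47), (np.float64(-7.0), 38, 47), (np.float64(-6.0), 38, 48), (np.float64(-5.0), 38, 49), (np.float64(-4.0), 38, 49), (np.float64(-3.0), 38, 50), (np.float64(-2.0), 39, 50), (np.float64(-1.0), 39, 51), (np.float64(0.0), 39, 51), (np.float64(1.0), 39, 51), (np.float64(2.0), 38, 50), (np.float64(3.0), 38, 48), (np.float64(4.0), 38, 47), (np.float64(5.0), 38, 47)]
roll y -0.08444476378928377 0.08393243021401522 slope deg 0.29441925471613467 0.015260925413742615
```

View pics/c13.png

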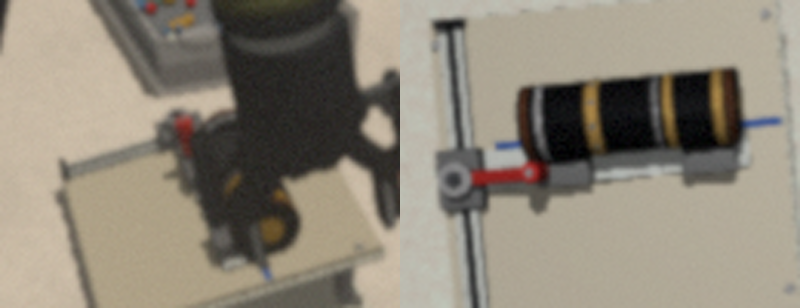

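```bash
python3 -c "
from h import *
a=cv2.imread('pics/top9.png',0).astype(np.float32);b=cv2.imread('pics/top13.png',0).astype(np.float32)
for nm,(r0,r1,c0,c1) in dict(carriage=(192,226,148,176),rail=(150,175,148,176),chockR=(196,216,232,256),case=(110,155,345,400),lever=(198,216,160,190)).items():
    t=a[r0+4:r1-4,c0+4:c1-4]; k=8
    T=cv2.resize(t,None,fx=k,fy=k,interpolation=cv2.INTER_CUBIC); I=cv2.resize(b[r0:r1,c0:c1],None,fx=k,fy=k,interpolation=cv2.INTER_CUBIC)
    m=cv2.matchTemplate(I,T,cv2.TM_CCOEFF_NORMED); _,v_,_,l=cv2.minMaxLoc(m); print(nm,round(v_,3),'shift px',l[0]/k-4,l[1]/k-4)
c,d=snap('side','side14'),snap('top','top14')
import numpy as np
print('change top13->14',np.abs(d.astype(int)-cv2.imread('pics/top13.png').astype(int))[180:220,160:260].mean())
"
```

```text
carriage 0.996 shift px 0.0 0.125
rail 0.999 shift px 0.0 0.0
chockR 0.995 shift px 0.25 0.125
case 0.378 shift px -2.125 1.25
lever 0.967 shift px -0.125 0.375
change top13->14 1.7788333333333333
```

```bash
python3 -c "
from h import *
arm.read_camera('top')
for t in('roll_center',):
  print([(((x:=np.array(d['at']))-F)@u, (x-F)@v) for d in arm.pinpoint('top',t) if np.linalg.norm(np.array(d['at'])-F)<.06])
print(arm.job_done(),arm.get_state()['time_s'])"
```

```text
[(np.float64(0.016196742605082814), np.float64(-0.0027263817765784556))]
the job is handed in; nothing more can be done
the job is handed in; nothing more can be done
```

The job is handed in: the stop is clamped at the tape, and the roll rests on both chocks with the gripper clear of it. The last clock reading I took was about 28 s, out of the 66 s allowed.

**What I did:**
- I gripped the red knob and slid the stop about 67 mm up to the tape.
- I then swung the lever through its quarter turn.
- I lifted the black and gold roll, set it on the panel just above the stop and eased it down until both chocks carried it. About 3.7 N was going into the stop and the roll's weight was off the hand before I opened the gripper.

**Last checks:**

| Check | Result |
|---|---|
| Stop front against the tape's lower edge | within about 0.5 mm, slightly past the edge |
| Lever angle | about 1.56 rad (image fit) to 1.58 rad (pinpoint); target 1.571 |
| Stop after the roll was placed | moved less than 0.3 mm (image comparison) |
| Roll position | centre about 15–16 mm above the stop's front edge (14.6 expected) |
| Roll squareness | 0.3° off square |
| Roll centring | 0–3 mm off centre |

**What disagreed or stayed unsure:**
- One reading of the stop's back edge differed by 1.5 mm after placing. I put it down to the roll's shadow, because the carriage itself did not move in the pictures.
- By my measurements the knob is very close to the roll's left end. I could not rule out light contact there.
- I did not recheck the boxes and the jar at the end; the one comparison I tried was blocked by the arm. No move went near them.

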